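# Set the load selector by clicks and start the test

### The arm

A 6-joint arm with a two-finger parallel gripper is mounted at the origin on the work surface. World frame = base frame: x ahead of the robot, y to its left, z up, the work surface at z = 0. Lengths are in m, angles in rad, forces in N, time in s.
With the tool pointing down it reaches from about 0.425 to 0.925 m from the base axis. Payload 12.5 kg.
Tool frame: the origin (TCP) lies midway between the tips of the shut fingers; the grasp point (between the pads) lies 19 mm behind it; z points along the fingers, y is the line along which they close (so a half turn about z gives the same grasp; the last joint's range is limited). The gripper opens to 85 mm and grips with 20 to 120 N. Pads are 22 mm wide; open, the fingers measure 114 mm over their backs; the gripper's body (76 mm by 85 mm) begins 54 mm behind the grasp point. The pads swing forward as they close: fully open they stand 13 mm farther back than shut.
Start: joints at [0.994, 0.491, 1.559, -0, 1.092, -0.106], TCP at [0.283, 0.557, 0.231] pointing down, gripper open.
Joint ranges: [-3.1, 3.1], [-0.84, 2.19], [0.05, 2.79], [-1.13, 4.28], [0.06, 2.93], [-2.69, 2.69]. Speed limits (rad/s): [2.22, 2.22, 2.79, 3.14, 3.14, 3.14].

### API

Orientations are given as a unit quaternion [x, y, z, w].
In Python, from cell import manip, ik, cams, sensors gives the robot as it stands. Calls block until the motion is done:
- manip.reach(position, orientation): joint-space move of the TCP to a pose.
- manip.servo_line(position, orientation=None, max_speed=0.15): straight line of the TCP; orientation=None keeps the orientation; max_speed is the mean speed in m/s.
- manip.set_joints(angles): joint-space move.
- manip.open_jaws() and manip.grasp(grasp_force=None): open the fingers fully, or close them until they stop; grasp_force is the grip in N (None keeps the last).
- manip.hold(seconds).
- ik(position, orientation): joint angles nearest the present ones, or None.
- cams.grab_frame(name): name is "scene" or "top" or "wrist"; returns the picture (384x512x3 uint8, red, green, blue); there is no depth.
- cams.camera_info(name): a dict with "fx", "fy", "cx", "cy" (pixels), "R" (3x3) and "t" (3): a world point X has camera coordinates R X + t; the wrist camera has in their place "mount" (4x4, takes a point from camera to tool coordinates, whose origin is the TCP and whose axes are the flange's). Camera axes: x right, y down, z forward; pixel columns grow to the right and rows downward; lengths in m; the calibration is good to about 2 mm. A picture is of the moment at which its call begins: read the wrist's pose just before it. camera_info takes no time and is no camera call.
A pose or a line that the arm cannot do raises manip.Unreachable and nothing moves.
- manip.finish_job(): hands the job in; it is judged then, once.
Readings, each from a call of its own:
- sensors.get_time(): time.
- sensors.get_qpos(): joint angles.
- sensors.get_joint_vel(): joint speeds.
- sensors.get_tau(): joint torques, N m.
- sensors.get_position(): TCP position.
- sensors.get_tcp_rot(): TCP orientation.
- sensors.get_wrist_force(): force on the tool from outside, world axes, zero at the start.
- sensors.get_moment(): the same for the moment, N m.
- sensors.get_finger_gap(): finger opening in m.
- sensors.get_grip_force(): force on a finger pad.
Only numpy, scipy, OpenCV 4.12 (cv2) and the standard library are available. Lean on these libraries where they do the work, as an engineer would, in place of code of your own. Each camera call takes 0.05 s, during which the arm holds its last target. There are 200 camera calls.

### The job

With a fingertip, push the white lever of the selector round clockwise, click by click, to the fifth click from the off position (the red dot) and never click past it, because a higher step would burn the board. Then press the green start button fully down and let it come up again. Push gently, do not pinch or lift anything, and leave the circuit board, jar, adapter and screwdriver where they are.

Things in the scene. Friction and masses are not known exactly. Their poses are not given: they have to be found in the camera images.
- selector (a joint): Lever angle, rad: 0 = off (lever over the red dot), growing clockwise from above. 8 detents 0.5236 rad (30 deg) apart; first click 0.5236, fifth 2.618, last 3.665, hard stops just beyond the ends. Starts in off or one of the first three clicks. Past the crest half way between detents it snaps on by itself ahead of the finger. A crest takes about 0.12 N m (2 to 4 N at 45 mm from the axis).
- dial_centre (a point): Point on the selector's vertical axis, in the plane of the console's dark top panel (62 mm above the bench). It stays put.
- lever_tip (a point): Outer end of the off-white lever, mid height: 60 mm from the axis, 18 mm above the panel; turns with the lever. The lever is one bar 14 mm wide from the axis out to 60 mm, underside 4 mm and top 32 mm above the panel, black line along its top; round the axis a hub 36 mm in diameter, 32 mm high.
- console: Selector console, a fixed off-white box 150 x 150 x 62 mm with dark top panel; origin at the centre of its underside, z up, the selector's axis over it. Flat dots 66 mm from the axis mark the 8 detents: a larger red one for off, 105 deg counter-clockwise (from above) from the console's +x, then seven white ones every 30 deg clockwise. Two posts stick out 24 mm from its -x face.
- station: The start station, a fixed yellow box 90 (x) x 120 (y) x 50 mm with the green start button in the middle of its top; origin at the centre of its underside, z up.
- start_top (a point): Centre of the top of the green start button (36 mm in diameter, facing up).
- start (a joint): Travel of the start button, m: 0 up, 0.006 fully down; its spring takes 4 N to go fully down and lifts it again when let go.
- board: Bystander: green circuit board 85 x 60 x 18 mm lying loose on the bench, origin at the centre of its underside.
- jar: Bystander: small jar with a blue cap, 44 mm in diameter, 60 mm high, origin at the centre of its underside.
- adapter: Bystander: red plug adapter with a brass top, 32 mm in diameter, 46 mm high, standing, origin at the centre of its underside.
- screwdriver: Bystander: screwdriver with a red handle lying on the bench, 200 mm long, 26 mm thick, origin under its middle, tip along its +x.

How it is judged:
By the outcome, as a careful person would: the job done as asked, in the order asked, and still so for the second after the job is handed in, with the robot touching nothing.
It also fails if it takes over 72 s, if anything falls off the work surface, if the arm or the gripper's body presses on something with over 40 N, if the wrist force passes 120 N, or if a joint passes its speed limit or range.

## Working session

There is one attempt and no reset: what is moved stays moved. The work goes in short steps, each a Python script; the robot and the scene stay as the last script left them, time stands still between calls to the robot, and variables do not carry over. Pictures are saved under pics/ and viewed, at most 10 in all, crops included, and the job is handed in when it is done.

```bash
mkdir -p pics
python3 - <<'E'
from cell import manip, ik, cams, sensors
import cv2,numpy as np
a=[cams.grab_frame(n)[:,:,::-1] for n in("top","scene")]
for n,i in zip(("top","scene"),a): cv2.imwrite(f"pics/{n}0.png",i)
for n in("top","scene"): print(cams.camera_info(n))
print(cams.camera_info("wrist"))
print(sensors.get_time(),sensors.get_tcp_rot(),sensors.get_position(),sensors.get_wrist_force())
E
```

```text
{'fx': 477.8990031431085, 'fy': 477.8990031431085, 'cx': 251.9905439266109, 'cy': 194.72058985603488, 'R': array([[-0.00617907, -0.99997274, -0.00404128],
       [-0.98617545,  0.00676293, -0.16556646],
       [ 0.16558928,  0.00296237, -0.98619035]]), 't': array([0.02187101, 0.63282795, 1.32037876])}
{'fx': 381.32421606855456, 'fy': 381.32421606855456, 'cx': 255.01101047888227, 'cy': 199.2041168148807, 'R': array([[ 0.67306803,  0.73936136, -0.01800555],
       [ 0.55599346, -0.5218956 , -0.64691286],
       [-0.48769939,  0.4254054 , -0.76235133]]), 't': array([-0.40295846, -0.2758454 ,  1.57043784])}
{'fx': 295.49134961030745, 'fy': 295.49134961030745, 'cx': 258.71006773885426, 'cy': 194.22269770507486, 'mount': array([[-1.34435100e-04, -9.65433895e-01, -2.60647992e-01,
         6.59108353e-02],
       [ 9.99999682e-01,  7.52243058e-05, -7.94401481e-04,
        -9.90235113e-05],
       [ 7.86549181e-04, -2.60648016e-01,  9.65433578e-01,
        -1.43702531e-01],
       [ 0.00000000e+00,  0.00000000e+00,  0.00000000e+00,
         1.00000000e+00]])}
0.1 [ 2.33217971e-01  9.72424365e-01 -4.54860745e-04 -1.57372064e-04] [0.28337648 0.55684855 0.23079816] [ 0.04126439  0.5458474  -0.12740706]
```

View pics/top0.png

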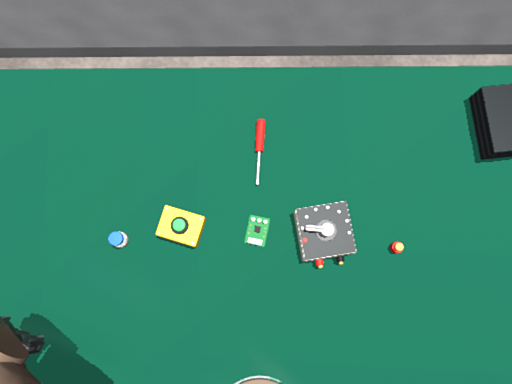

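View pics/scene0.png

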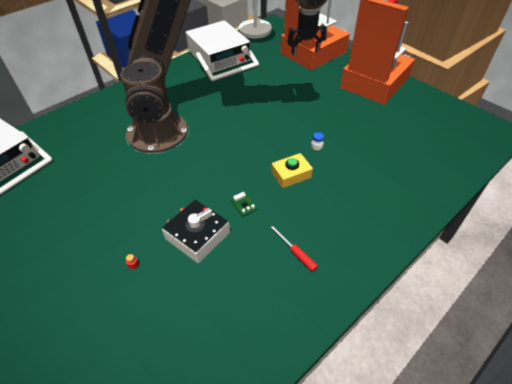

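The top view shows the console at about (325,231) with its red dot at (305,240) and the lever pointing left to about (306,228). The station is at (181,226), the board at (257,231), the jar at (118,239), the adapter at (397,247) and the screwdriver at (259,150). The scene view agrees. Next I'll measure the dots, lever and button.

```bash
cat > h.py <<'E'
import numpy as np,cv2
from cell import manip, ik, cams, sensors
from scipy.spatial.transform import Rotation as Ro
def ray(name,uv,z,pose=None):
    c=cams.camera_info(name); uv=np.atleast_2d(np.asarray(uv,float))
    d=np.c_[(uv[:,0]-c['cx'])/c['fx'],(uv[:,1]-c['cy'])/c['fy'],np.ones(len(uv))]
    if name=="wrist":
        p,q=pose; M=Ro.from_quat(q).as_matrix(); m=c['mount']
        D=d@(M@m[:3,:3]).T; o=M@m[:3,3]+p
    else: D=d@c['R']; o=-c['R'].T@c['t']
    return o+D*((z-o[2])/D[:,2])[:,None]
def blobs(mask,amin=3,amax=1e5):
    n,l,s,c=cv2.connectedComponentsWithStats(mask.astype(np.uint8))
    return [(c[i],s[i,4]) for i in range(1,n) if amin<=s[i,4]<=amax]
E
python3 - <<'E'
from h import *
im=cv2.imread("pics/top0.png"); hsv=cv2.cvtColor(im,cv2.COLOR_BGR2HSV)
H,S,V=[hsv[:,:,i].astype(int) for i in range(3)]
def roi(m,x0,x1,y0,y1):
    k=np.zeros_like(m);k[y0:y1,x0:x1]=m[y0:y1,x0:x1];return k
print("white");
for c,a in blobs(roi((V>110)&(S<60),298,354,204,258)): print(c.round(1),a,ray("top",c,.062)[0].round(4))
print("red")
for c,a in blobs(roi(((H<8)|(H>172))&(S>120)&(V>60),295,360,204,275)): print(c.round(1),a,ray("top",c,.062)[0].round(4))
print("yellow")
m=roi((H>15)&(H<35)&(S>120)&(V>100),150,210,195,255)
cn=max(cv2.findContours(m.astype(np.uint8),0,1)[0],key=cv2.contourArea);print(cv2.minAreaRect(cn))
for c,a in blobs(roi((H>45)&(H<85)&(S>100)&(V>100),165,195,212,240)): print("btn",c,a,ray("top",c,.056)[0])
def g(n,x0,x1,y0,y1,k): cv2.imwrite(n,cv2.resize(im[y0:y1,x0:x1],None,fx=k,fy=k,interpolation=cv2.INTER_CUBIC))
a=cv2.resize(im[198:272,290:362],(576,592),interpolation=cv2.INTER_CUBIC)
cv2.imwrite("pics/c1.png",a)
E
```

```text
white
[325.3 230.8] 2696 [ 0.5271 -0.1882  0.062 ]
red
[303.7 240.3] 6 [ 0.5006 -0.1266  0.062 ]
[319.1 261.9] 49 [ 0.4403 -0.1681  0.062 ]
yellow
((179.5, 225.0), (18.0, 19.0), 90.0)
btn [178.03125   224.4140625] 128 [0.54838854 0.22821427 0.056     ]
```

View pics/c1.png

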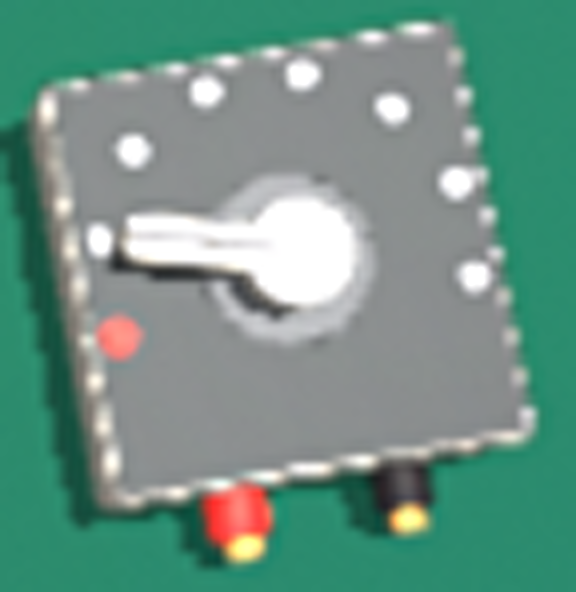

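The crop shows the red dot at (120,338) and white dots 1 to 7 running clockwise from (100,241) to (474,276). The lever's outer end is at (125,238), pointing at dot 1, so it's on the first click. Next I'll fit the centre, plan the arc and find the button.

```bash
cat >> h.py <<'E'
def quat(psi): return [np.cos(psi/2),np.sin(psi/2),0,0]
E
python3 - <<'E'
from h import *
from scipy.optimize import least_squares
px=np.array([(120,338),(100,241),(134,151),(207,91),(302,74),(393,109),(457,182),(474,276)],float)
P=ray("top",(px+.5)/8-.5+[290,198],.062)[:,:2]
k=np.arange(8)*np.pi/6
f=lambda v:(np.c_[v[0]+.066*np.cos(v[2]-k),v[1]+.066*np.sin(v[2]-k)]-P).ravel()
s=least_squares(f,[.527,-.188,1.8]);c=s.x[:2];a0=s.x[2]
print("centre",c,"off ang deg",np.degrees(a0),"resid mm",1e3*np.abs(s.fun).max())
tip=ray("top",(np.array([125,238.])+.5)/8-.5+[290,198],.094)[0];print("lever deg",np.degrees(np.arctan2(*(tip-[*c,0])[1::-1])), 'click1', np.degrees(a0)-30)
for n,(x0,x1,y0,y1) in dict(top=(150,212,200,252),scene=(265,320,145,195)).items():
    im=cv2.imread(f"pics/{n}0.png");r=im[y0:y1,x0:x1].astype(int)
    m=(r[:,:,1]>r[:,:,2]+50)&(r[:,:,1]>r[:,:,0]+10)&(r[:,:,1]>120)
    print(n,[(b[0]+[x0,y0],b[1],ray(n,b[0]+[x0,y0],.058)[0].round(4)) for b in blobs(m,8)])
# ik feasibility: tool x radial outward(+0) or inward (+pi), or tangential
for off in (0,90,180,270):
    q6=[]
    for t in np.radians(np.arange(0,140,10)):
        al=a0-t; p=[c[0]+.045*np.cos(al),c[1]+.045*np.sin(al),.075]
        q=ik(p,quat(al+np.radians(off)));q6.append(None if q is None else round(float(q[5]),2))
    print(off,q6)
E
```

```text
centre [ 0.52926863 -0.18902141] off ang deg 114.13103414004627 resid mm 0.5452053060874262
lever deg 85.50007863605472 click1 84.13103414004627
top [(array([180.91919806, 224.54313487]), np.int32(1646), array([0.5478, 0.2197, 0.058 ])), (array([178.48979592, 224.45578231]), np.int32(147), array([0.548 , 0.2266, 0.058 ]))]
scene [(array([292.10714286, 161.19642857]), np.int32(56), array([0.5395, 0.2346, 0.058 ]))]
0 [-0.83, -0.64, -0.46, -0.28, -0.1, 0.07, 0.24, 0.41, 0.58, 0.75, 0.91, 1.08, 1.24, 1.4]
90 [-2.4, -2.21, -2.03, -1.85, -1.67, -1.5, -1.33, -1.16, -0.99, -0.82, -0.66, -0.49, -0.33, -0.17]
180 [2.31, 2.5, 2.68, None, None, None, None, None, -2.56, -2.39, -2.23, -2.07, -1.9, -1.74]
270 [0.74, 0.93, 1.11, 1.29, 1.47, 1.64, 1.81, 1.98, 2.15, 2.32, 2.48, 2.65, None, None]
```

```bash
cat >> h.py <<'E'
C=np.array([.5293,-.1890]);A0=np.radians(114.13)
def pose(phi,d,r=.045,z=.075):
    al=A0-np.radians(phi);u=np.array([np.cos(al),np.sin(al)]);n=np.array([-u[1],u[0]])
    return [*(C+r*u+d*n),z],quat(al)
def ft(phi):  # force on tool along ccw normal (reaction of the lever)
    al=A0-np.radians(phi);F=sensors.get_wrist_force();return float(F[:2]@[-np.sin(al),np.cos(al)]),F
def wgrab(name):
    p=np.array(sensors.get_position());q=sensors.get_tcp_rot();im=cams.grab_frame("wrist")
    cv2.imwrite(name,im[:,:,::-1]);return p,q
E
python3 - <<'E'
from h import *
manip.grasp(20)
p,q=pose(30,.045,z=.16);manip.reach(p,q)
print(sensors.get_time(),sensors.get_finger_gap(),ft(30),sensors.get_position(),p)
p,q=wgrab("pics/w1.png");np.savez("w1.npz",p=p,q=q)
E
```

```text
3.45 0.00027898306009908473 (0.2533303160295531, array([-0.34571612, -0.88561203, -0.35933569])) [ 0.48938625 -0.13908787  0.16006253] [np.float64(0.4891381837630269), np.float64(-0.13963373098412638), 0.16]
```

View pics/w1.png

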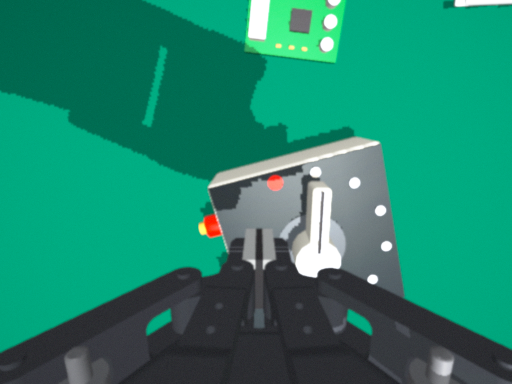

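The wrist view shows the lever (end at (320,185)) pointing at the first white dot (315,172), just clockwise of the red dot (275,183). The closed fingertips at (260,240) are on its counter-clockwise side, so I'll descend and feel for contact.

Run:
```python
from h import *
w=np.load("w1.npz")
print("dots",ray("wrist",[(275,183),(315,172),(354,183)],.062,(w['p'],w['q']))[:,:2].round(4), [(C+.066*np.array([np.cos(A0-k*np.pi/6),np.sin(A0-k*np.pi/6)])).round(4) for k in range(3)])
p,q=pose(30,.035);manip.servo_line([*p[:2],.16],q);manip.servo_line(p,q,.1);manip.hold(.2)
f0,F=ft(30);print(f0,F,sensors.get_time())
for d in np.arange(.031,.009,-.002):
    p,q=pose(30,d);manip.servo_line(p,q,.03);f=ft(30)[0]-f0
    print(round(d,4),round(f,2),round(sensors.get_time(),2))
    if f>1.0: break
```

```text
dots [[ 0.5039 -0.1304]
 [ 0.5377 -0.1245]
 [ 0.5698 -0.1371]] [array([ 0.5023, -0.1288]), array([ 0.536 , -0.1233]), array([ 0.568 , -0.1355])]
-0.102431071836047 [ 0.03554568 -0.65581954  0.42329783] 4.95
0.031 -1.35 5.23
0.029 0.09 5.48
0.027 -0.31 5.73
0.025 -0.45 5.98
0.023 0.37 6.23
0.021 0.24 6.48
0.019 -0.74 6.73
0.017 1.83 6.98
```

Run:
```python
from h import *
for phi in np.arange(30,54,3):
    p,q=pose(phi,.0165);manip.servo_line(p,q,.03)
    f=np.mean([ft(phi)[0] for _ in range(3)]);print(phi,round(f,2),end=' | ')
print(sensors.get_time())
p,q=wgrab("pics/w2.png")
```

```text
30 2.7 | 33 1.49 | 36 0.25 | 39 -0.29 | 42 0.36 | 45 -0.22 | 48 0.29 | 51 0.09 | 8.9833
```

View pics/w2.png

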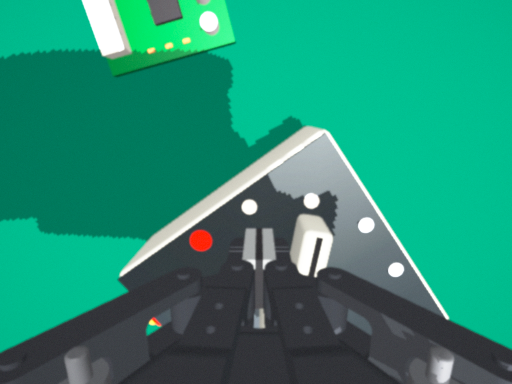

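The lever (end at (312,225)) now points at the second white dot (312,201), with a gap to the finger at (262,240): it has snapped ahead to click 2. I'll go on to click 4, saving a picture at clicks 3 and 4.

Run:
```python
from h import *
for phi in np.arange(54,112,3):
    p,q=pose(phi,.0165);manip.servo_line(p,q,.03)
    f=np.mean([ft(phi)[0] for _ in range(3)]);print(phi,round(f,2),end=' | ')
    if phi==81: manip.hold(.2);wgrab("pics/w3.png")
manip.hold(.2);wgrab("pics/w4.png");print(sensors.get_time())
cv2.imwrite("pics/w34.png",np.hstack([cv2.imread(f"pics/w{i}.png")[:300,100:480] for i in (3,4)]))
```

```text
54 0.54 | 57 1.18 | 60 1.31 | 63 0.25 | 66 1.08 | 69 -0.67 | 72 0.01 | 75 0.08 | 78 0.18 | 81 0.21 | 84 0.8 | 87 2.58 | 90 2.75 | 93 0.48 | 96 0.47 | 99 0.2 | 102 0.45 | 105 0.36 | 108 0.29 | 111 0.13 | 14.5333
```

View pics/w34.png

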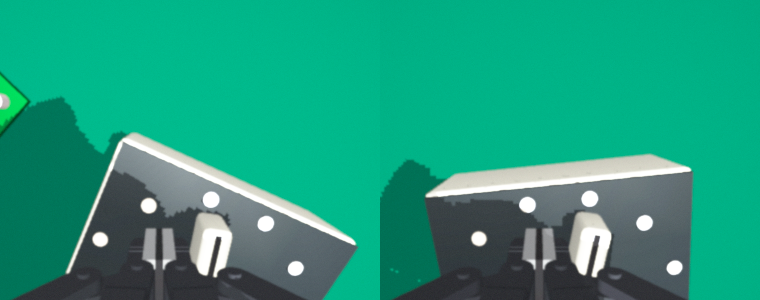

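The left panel shows the lever on dot 3 and the right panel shows it on dot 4 (590,198), with dots 5 and 6 still ahead at (644,222) and (674,267). Now the last click: I'll stop at 135° and check before doing anything else.

Run:
```python
from h import *
for phi in np.arange(114,136,3):
    p,q=pose(phi,.0165);manip.servo_line(p,q,.025)
    f=np.mean([ft(phi)[0] for _ in range(3)]);print(phi,round(f,2),end=' | ')
manip.hold(.3)
p,q=pose(132,.028);manip.servo_line(p,q,.08)
manip.servo_line([p[0],p[1],.17],q,.15)
wgrab("pics/w5.png");im=cams.grab_frame("top")[:,:,::-1];print(sensors.get_time())
a=cv2.resize(im[198:272,290:362],(384,384),interpolation=cv2.INTER_CUBIC)
cv2.imwrite("pics/c5.png",np.hstack([cv2.imread("pics/w5.png")[:,100:500],a]))
```

```text
114 -0.43 | 117 1.94 | 120 1.86 | 123 0.42 | 126 0.24 | 129 0.35 | 132 0.22 | 135 0.48 | 18.0417
```

View pics/c5.png

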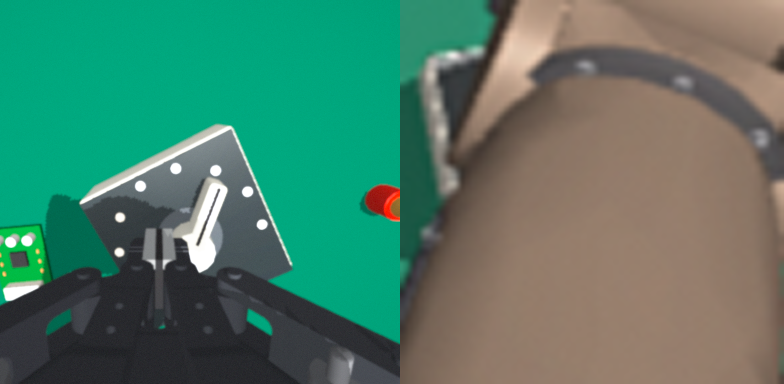

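The lever now points at dot 5 (215,170), with two dots, 6 and 7, beyond it; the arm hides the top view. On to the start button.

Run:
```python
from h import *
psi=np.radians(22);manip.reach([.489,.2025,.19],quat(psi));manip.hold(.2)
p,q=wgrab("pics/w6.png");np.savez("w6.npz",p=p,q=q)
im=cv2.imread("pics/w6.png");hsv=cv2.cvtColor(im,cv2.COLOR_BGR2HSV)
print(sensors.get_time())
m=cv2.inRange(hsv,(18,120,100),(35,255,255))
cn=max(cv2.findContours(m,0,1)[0],key=cv2.contourArea);h=cv2.convexHull(cn)
k=np.zeros_like(m);cv2.fillConvexPoly(k,h,1);k=cv2.erode(k,np.ones((5,5)))
b=sorted(blobs((k>0)&(m==0),20),key=lambda t:-t[1])[:3]
for c,a in b: print(c,a,ray("wrist",c,.06,(p,q))[0])
```

```text
19.7417
[259.95488722 116.99564701] 2527 [0.54862303 0.22425954 0.06      ]
[240.5  44.5] 52 [0.59735078 0.2616093  0.06      ]
[328.84090909 122.22727273] 44 [0.56752717 0.16505042 0.06      ]
```

View pics/w6.png

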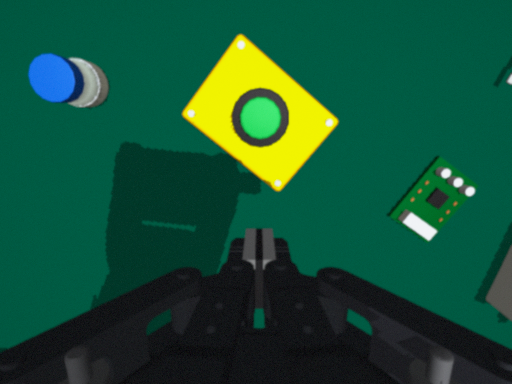

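The green button is at (261,118), inside a black collar on the yellow station, clear of the jar at (65,80) and the board. I'll press it gently.

Run:
```python
from h import *
x,y=.548,.2245;psi=np.radians(22)
manip.servo_line([x,y,.12],quat(psi),.15);manip.servo_line([x,y,.082],None,.08);manip.hold(.2)
f0=np.mean([sensors.get_wrist_force()[2] for _ in range(3)])
for z in np.arange(.081,.045,-.001):
    manip.servo_line([x,y,z],None,.02);f=sensors.get_wrist_force()[2]-f0
    print(round(z,3),round(f,1),end=' | ')
    if f>10: break
manip.hold(.3);print(sensors.get_wrist_force()-[0,0,f0],sensors.get_position(),sensors.get_time())
manip.servo_line([x,y,.12],None,.05);manip.servo_line([x,y,.2],None,.15)
manip.reach([.489,.2025,.22],quat(psi));manip.hold(.3)
wgrab("pics/w7.png");a=cams.grab_frame("top")[:,:,::-1];cv2.imwrite("pics/t7.png",a)
print(sensors.get_time())
cv2.imwrite("pics/f7.png",np.hstack([cv2.resize(a[198:272,290:362],(374,384),interpolation=2),cv2.resize(a[100:290,90:420],(420,384))]))
```

```text
0.081 1.0 | 0.08 0.7 | 0.079 1.3 | 0.078 2.0 | 0.077 0.9 | 0.076 1.0 | 0.075 1.7 | 0.074 0.6 | 0.073 1.1 | 0.072 2.0 | 0.071 2.8 | 0.07 3.2 | 0.069 3.0 | 0.068 3.9 | 0.067 4.8 | 0.066 5.5 | 0.065 14.7 | [-1.47585644 -1.40208281 14.13530708] [0.54816509 0.22454713 0.06591392] 25.8917
28.5917
```

View pics/f7.png

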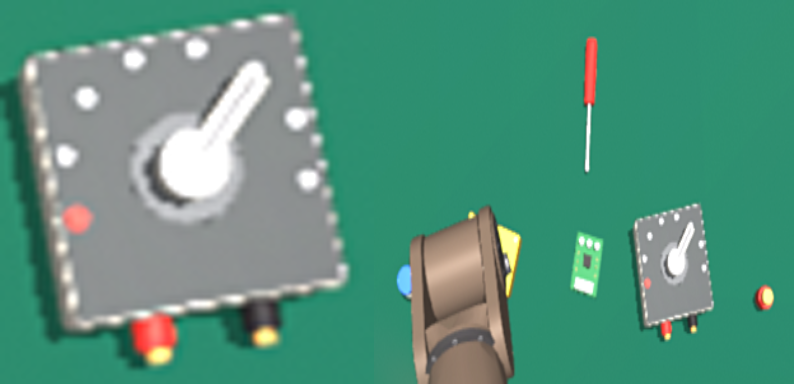

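The lever covers dot 5, with dots 6 and 7 visible beyond it at (297,118) and (308,180). The button took a spring ramp of about 6 mm, hit a firm bottom at 14 N and was let go. The board, screwdriver and adapter haven't moved in this view; the arm hides most of the jar.

```bash
python3 -c "
from cell import manip
print(manip.finish_job())"
```

```text
the job is handed in; nothing more can be done
None
```

I pushed the selector to the fifth click without passing it, pressed the green start button fully down and released it, and handed the job in at about 29 s.

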